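Set up the chip cutter for thick chips

TASK

Set the chip cutter up for thick chips: pull the grid with the nine big openings and its matching pusher with the nine big studs out of the sprung clip strip, one at a time. Lower each fully home into its slot on the cutter, the grid in the fixed slot at the cutter's front end and the pusher, studs towards the grid, in the slot of the sliding ram behind it. Leave the two thin-chip plates clipped in the strip.

Things in the scene. Friction and masses are not known exactly. Their poses are not given: they have to be found in the camera images.
- strip: Fixed clip strip, steel base 312x60 mm, four stations along its y at -111, -37, 37, 111 mm. Each plate stands upright with its axes along the strip's, foot 12 mm above the worktop, between grey blocks (tops 34 mm above the worktop); two sprung leaves snap over its ribs. A straight upward pull of about 9 to 12 N frees it; clear once raised 30 mm. Origin: centre of underside, z up.
- thick_grid: Aluminium grid plate, 3 x 3 big openings (13 mm) between thin blades. 62 mm wide (y), 9 mm thick (x), shoulders 68 mm above the foot; centred grip tab 30 mm wide, 9 mm thick, 68 to 96 mm above the foot. Ribs 30 mm long stand 2 mm proud of both faces 10 mm above the foot. 0.04 to 0.09 kg. Origin: centre of the foot, z up. Clipped in any station.
- thin_grid: Aluminium grid plate with 5 x 5 small openings (8 mm); otherwise the same sizes, origin and axes as thick_grid. Clipped in any station of the strip, where it stays.
- thick_pusher: Solid white plastic pusher plate, 3 x 3 big square studs (10 mm) standing 8 mm out of its front (-x) face, 24 to 62 mm above the foot; otherwise the same sizes, ribs, tab, origin and axes as thick_grid. Clipped in any station, studs to the strip's -x side.
- thin_pusher: Solid white plastic pusher plate with 5 x 5 small square studs (5 mm); otherwise the same sizes, origin and axes as thick_pusher. Clipped in any station of the strip, where it stays.
- cutter: Fixed aluminium chip cutter, 0.3 m long (its x), 98 mm wide. Front end (x = 0): the grid's slot, two posts with vertical grooves open at the top. Behind it (+x) the sliding ram with an equal slot for the pusher; black cross handle at the rear. Origin: under the grid slot, on the worktop; z up.
- grid_seat (a point): Where the centre of the grid's foot rests when home: on the sill of the front slot, 34 mm above the worktop; axes as the cutter's, plate square across x. Play in the grooves 1.5 mm either way along x, 2 mm along y; groove tops flare 5 mm outward between 80 and 87 mm above the worktop. No detent: the plate slides down.
- pusher_seat (a point): Where the centre of the pusher's foot rests when home: on the sill of the ram's slot, 34 mm above the worktop; grooves and flares as at grid_seat; axes as the cutter's, -x points to the grid. Moves with the ram.
- ram (a joint): Slide of the ram along the cutter's x: 0 (85 mm behind the grid slot) to 0.03 m (115 mm behind). It stays where it is left; about 8 N moves it.
- thick_studs (a point): Middle of the stud ends of thick_pusher: 12.5 mm in front (-x) of the plate's middle, 43 mm above its foot.
Not all that is in view belongs to the job. Leave any orange look-alike of the thin_grid alone.

How it is judged:
On the way:
1. one of the two thick-chip plates is home in its slot while the other is still clipped in the strip (((x of thick_grid in the frame of grid_seat between -0.004 and 0.004 m and y of thick_grid in the frame of grid_seat between -0.004 and 0.004 m and z of thick_grid in the frame of grid_seat between -0.004 and 0.004 m and angle between the z axis of thick_grid and the z axis of grid_seat, either way round below 0.06 rad and angle between the x axis of thick_grid and the x axis of grid_seat, either way round below 0.12 rad and distance of thick_pusher from where it was at the start of the episode below 0.006 m and angle between thick_pusher's own z axis and vertical below 0.1 rad) or (x of thick_pusher in the frame of pusher_seat between -0.004 and 0.004 m and y of thick_pusher in the frame of pusher_seat between -0.004 and 0.004 m and z of thick_pusher in the frame of pusher_seat between -0.004 and 0.004 m and angle between the z axis of thick_pusher and the z axis of pusher_seat, either way round below 0.06 rad and angle between the x axis of thick_pusher and the x axis of pusher_seat, either way round below 0.12 rad and x of thick_studs in the frame of pusher_seat below -0.006 m and distance of thick_grid from where it was at the start of the episode below 0.006 m and angle between thick_grid's own z axis and vertical below 0.1 rad))), for 0.2 s.
At the end, for the whole second after the job is handed in: The thick grid stands home in the fixed front slot and the thick pusher, studs to the grid, in the ram's slot: foot within 4 mm of its seat, upright within 0.06 rad, at rest. The thin grid and thin pusher are still clipped in the strip, within 6 mm of their start (x of thick_grid in the frame of grid_seat between -0.004 and 0.004 m and y of thick_grid in the frame of grid_seat between -0.004 and 0.004 m and z of thick_grid in the frame of grid_seat between -0.004 and 0.004 m and angle between the z axis of thick_grid and the z axis of grid_seat, either way round below 0.06 rad and angle between the x axis of thick_grid and the x axis of grid_seat, either way round below 0.12 rad and x of thick_pusher in the frame of pusher_seat between -0.004 and 0.004 m and y of thick_pusher in the frame of pusher_seat between -0.004 and 0.004 m and z of thick_pusher in the frame of pusher_seat between -0.004 and 0.004 m and angle between the z axis of thick_pusher and the z axis of pusher_seat, either way round below 0.06 rad and angle between the x axis of thick_pusher and the x axis of pusher_seat, either way round below 0.12 rad and x of thick_studs in the frame of pusher_seat below -0.006 m and distance of each of thin_grid, thin_pusher from where it was at the start of the episode below 0.006 m and angle between each of thin_grid, thin_pusher's own z axis and vertical below 0.1 rad and linear speed of each of thick_grid, thick_pusher below 0.02 m/s); the robot touches nothing.
It also fails if it takes over 56 s, if anything falls off the work surface, if the arm or the gripper's body presses on something with over 40 N, if the wrist force passes 120 N, or if a joint passes its speed limit or range.

ROBOT

A 6-joint arm with a two-finger parallel gripper is mounted at the origin on a cart in front of the work surface, level with it; the furniture and walls round the work are solid. World frame = base frame: x ahead of the robot, y to its left, z up, the work surface at z = 0. Lengths are in m, angles in rad, forces in N, time in s.
With the tool pointing down it reaches from about 0.35 to 0.775 m from the base axis. Payload 7.3 kg.
Tool frame: the origin (TCP) lies at the centre of the arm's flange, where the gripper is bolted on; the fingertips stand 178 mm ahead of it and the grasp point (between the pads) lies 159 mm ahead of it (tip_extent is the distance from the TCP to the fingertips, in m); z points along the fingers, y is the line along which they close (so a half turn about z gives the same grasp; the last joint's range is limited). The gripper opens to 92 mm and grips with 3 to 60 N. Pads are 19 mm wide; open, the fingers measure 130 mm over their backs; the gripper's body (75 mm by 190 mm) begins 47 mm behind the grasp point.
Start: joints at [-1.331, 0.342, 1.524, -0, 1.275, -0.146], TCP at [0.198, -0.486, 0.405] pointing down, gripper open.
Joint ranges: [-2.53, 2.53], [-0.77, 2.02], [0.04, 2.7], [-1, 4.14], [0.28, 2.66], [-3.11, 3.11]. Speed limits (rad/s): [2.57, 2.57, 3.14, 3.14, 3.14, 3.14].

INTERFACE

Orientations are given as [roll, pitch, yaw] about the fixed x, y, z axes, in that order (R = Rz(yaw) Ry(pitch) Rx(roll)).
In Python, from cell import * gives the robot as it stands.
- The arm moves only by the tool arm_command, never from a script. Its arguments are lists of equal length, an entry for each row: "xyz": the shift along the world's x, y, z in mm, a list of three; "spin": the turn about the world's z in degrees. In form: {"xyz": [[tx, ty, tz], ...], "spin": [spin, ...]}. A call has 1 to 20 rows; each row shifts and turns the commanded pose from where the row before left it; what a row does not reach is not made up. A row lasts 1/10 s, in which the tool goes at most 50 mm and 8.59 degrees, less where a joint would pass 70% of its speed; a pose out of reach is approached as far as the arm can. A call with a gripper value outside its range is refused whole. "jaw" is the opening, from -1 (shut) to 1 (fully open), set as the call begins (left out, the last holds). The fingers move at their own pace and stop on an object; "squeeze" is the grip in N (left out, the last holds). Time passes only in rows, so rows that do not move let the fingers close. It gives the time, the measured TCP pose, the force, the opening and the grip force at its end, in the units of the state.
- observe(): the state, without advancing time (a new reading comes with each control period).
- read_camera(name): name is "side" or "top" or "wrist"; returns a dict with "img" (480x640x3 uint8, red, green, blue), "depth" (480x640 float32, m along the optical axis (not along the pixel's ray), 0 where there is no reading), "fx", "fy", "cx", "cy" (pixels), "world_from_camera" (4x4, takes a point from camera to world coordinates). Camera axes: x right, y up, looking along -z (the intrinsics and any distortion apply to the point x, -y, -z); pixel columns grow to the right and rows downward; lengths in m; the calibration is good to about 2 mm. A picture is of the moment at which its call begins.
- hand_in(): hands the job in; it is judged then, once.
The state is a dict: "time": time; "qpos": joint angles; "qvel": joint speeds; "joint_efforts": joint torques, N m; "tool_pos": TCP position; "tool_rot": TCP orientation; "contact_force": force on the tool from outside, world axes, zero at the start; "torque": the same for the moment, N m; "opening": finger opening in m; "grip_force": force on a finger pad.
Only numpy, scipy, OpenCV 4.12 (cv2) and the standard library are available. Lean on these libraries where they do the work, as an engineer would, in place of code of your own. Each camera call takes 0.05 s, during which the arm holds its last target. There are 200 camera calls.

## Working session

There is one attempt and no reset: what is moved stays moved. The work goes in short steps, Python scripts to look and compute and a tool call to move; the robot and the scene stay as the last step left them, time stands still between calls to the robot, and variables do not carry over. Pictures are saved under pics/ and viewed, at most 10 in all, crops included, and the job is handed in when it is done.

Besides the shell and the picture viewer there is one more tool, called after ">>>" as a command line: name --pt "numbers of a row" for each row, then --argument value for the rest. arm_command: Moves the arm, as the interface text tells. Its arguments: {"type":"object","properties":{"xyz":{"type":"array","items":{"type":"array","items":{"type":"number"}}},"spin":{"type":"array","items":{"type":"number"}},"jaw":{"type":"number"},"squeeze":{"type":"number"}},"required":["xyz","spin"]}

```bash
mkdir -p pics; cat > h.py <<'E'
from cell import *
import numpy as np, cv2
def snap(n,f=None):
    c=read_camera(n)
    if f: cv2.imwrite('pics/'+f,c['img'][:,:,::-1])
    np.savez(f'{n}.npz',**c); return c
def pts(c):
    v,u=np.mgrid[:480,:640]; d=c['depth']
    p=np.stack([(u-c['cx'])/c['fx']*d,-(v-c['cy'])/c['fy']*d,-d,np.ones_like(d)],-1)
    return (p@np.array(c['world_from_camera']).T)[...,:3]
E
python3 - <<'E'
from h import *
for n in('top','side'):
    c=snap(n,n+'0.png'); print({k:(v if k!='world_from_camera' else np.round(v,3).tolist()) for k,v in c.items() if k not in('img','depth')})
s=observe();print(s['time'],s['tool_pos'],s['tool_rot'],s['contact_force'],s['opening'])
E
```

```text
{'fx': 582.2947901009694, 'fy': 582.2947901009694, 'cx': 320.4686847444172, 'cy': 227.24475888865223, 'world_from_camera': [[-0.02, 0.99, -0.14, 0.273], [-1.0, -0.02, 0.007, 0.074], [0.004, 0.14, 0.99, 1.441], [0.0, 0.0, 0.0, 1.0]]}
{'fx': 597.3136248308274, 'fy': 597.3136248308274, 'cx': 323.15064246157954, 'cy': 244.27761072102706, 'world_from_camera': [[-0.87, 0.182, -0.458, -0.133], [-0.493, -0.298, 0.817, 1.149], [0.012, 0.937, 0.349, 0.545], [0.0, 0.0, 0.0, 1.0]]}
0.1 [ 0.19754253 -0.48628044  0.4041171 ] [-3.14022556e+00 -1.93639928e-04  3.85796012e-01] [ 0.55882067  0.12028176 -0.07948451] 0.09170064627856954
```

View pics/top0.png

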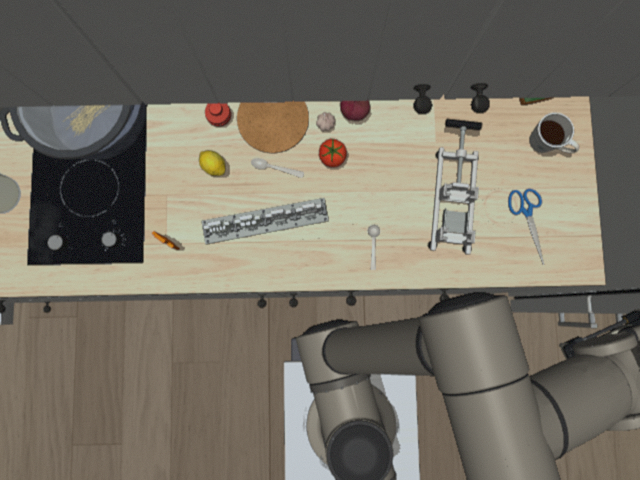

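View pics/side0.png

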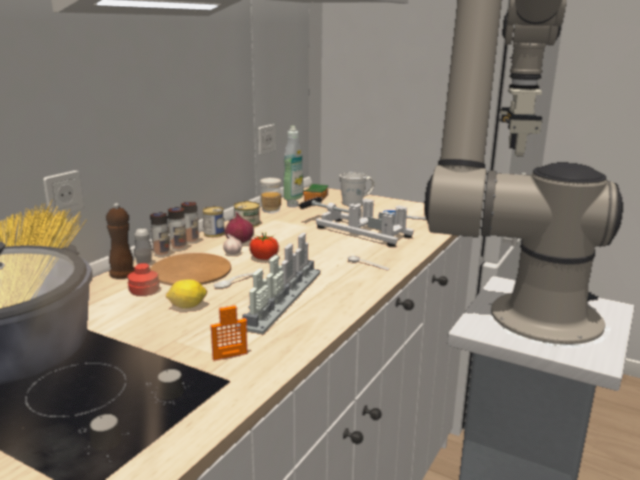

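Top view: the strip spans (203,235)–(328,205) and the cutter (433–480, 120–250), with its handle at the rear (460,125). The orange look-alike is at (167,240). Next I'll enlarge both.

```bash
python3 - <<'E'
from h import *
t=dict(np.load('top.npz'));s=dict(np.load('side.npz'))
a=cv2.resize(t['img'][195:250,195:335],(800,314),interpolation=cv2.INTER_CUBIC)
b=cv2.resize(s['img'][225:330,235:330],(262,286),interpolation=cv2.INTER_CUBIC)
d=cv2.resize(t['img'][115:260,425:490],(128,286),interpolation=cv2.INTER_CUBIC)
e=cv2.resize(s['img'][180:255,300:420],(410,256),interpolation=cv2.INTER_CUBIC)
im=np.zeros((600,800,3),np.uint8);im[:314]=a;im[314:,:262]=b;im[314:,262:390]=d;im[314:570,390:800]=e
cv2.imwrite('pics/crop1.png',im[:,:,::-1])
P=pts(t)
# strip height map
x0,x1,y0,y1=195,335,195,250
Q=P[y0:y1,x0:x1].reshape(-1,3)
for lo,hi in((.095,.12),(.07,.09),(.025,.04)):
    m=(Q[:,2]>lo)&(Q[:,2]<hi);print(lo,m.sum(),Q[m].mean(0) if m.any() else '')
m=((P[...,2]>.098)&(P[...,2]<.115)).astype(np.uint8);m2=np.zeros_like(m);m2[y0:y1,x0:x1]=m[y0:y1,x0:x1]
n,l,st,c=cv2.connectedComponentsWithStats(m2)
for i in range(1,n):
    q=P[l==i];print(st[i],q.mean(0).round(4),np.ptp(q,axis=0).round(4))
m=(P[...,2]>.004)&(P[...,2]<.15);m3=np.zeros(m.shape,np.uint8);m3[y0:y1,x0:x1]=m[y0:y1,x0:x1]
r=cv2.minAreaRect(P[m3>0][:,:2].astype(np.float32));print(r)
# cutter
R=P[115:260,425:490]
np.set_printoptions(linewidth=400)
print((R[::3,::2,2]*1000).round().astype(int))
print('floor',P[260,200])
E
```

```text
0.095 253 [0.49403105 0.20146247 0.1050251 ]
0.07 327 [0.48987504 0.21530963 0.07743295]
0.025 535 [0.49161378 0.18862649 0.03228212]
[302 203  13   6  57] [0.5132 0.0917 0.1054] [0.0131 0.0282 0.013 ]
[271 209  13   6  61] [0.5003 0.1642 0.1058] [0.0123 0.028  0.015 ]
[239 215  14   6  62] [0.488  0.2374 0.1052] [0.0123 0.03   0.0162]
[208 221  13   6  59] [0.4757 0.3105 0.1056] [0.0124 0.0287 0.0154]
((0.49233749508857727, 0.2025933414697647), (0.34712928533554077, 0.1361485719680786), 88.83412170410156)
[[-4 -5  0 ... -3 -3  0]
 [-6 -8 -3 ... -6 -7 -5]
 [ 0 -4  0 ...  0 -3  0]
 ...
 [-5 -3 -3 ... -5  2  2]
 [-3 -4 -5 ... -2 -5 -6]
 [ 3 -3  0 ...  0 -1 -2]]
floor [0.40041695 0.36301836 0.00111843]
```

View pics/crop1.png

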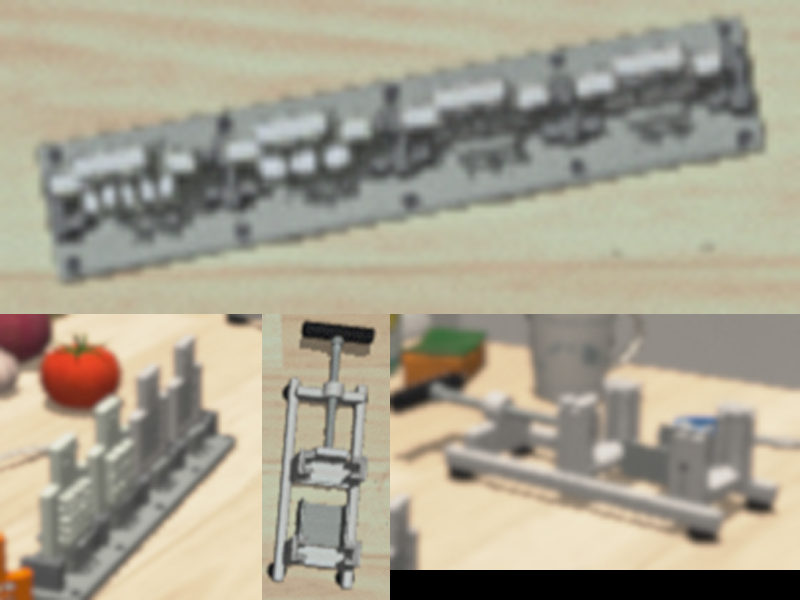

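The two white pushers sit in the left stations (crop 1). The one at crop (125,195) has 5 stud columns, so it's thin. The one at crop (305,160) has 3, so it's the thick pusher, at (0.488, 0.237). The two grids are at stations (0.500,0.164) and (0.513,0.092), and I can't tell them apart from here, so I'll use the wrist camera. Cutter posts next.

```bash
python3 - <<'E'
from h import *
t=dict(np.load('top.npz'));P=pts(t)
m=np.zeros((480,640),np.uint8);s=np.s_[115:260,425:490]
m[s]=((P[s][...,2]>.07)&(P[s][...,2]<.1));n,l,st,c=cv2.connectedComponentsWithStats(m)
for i in range(1,n):
    q=P[l==i];print(st[i],q.mean(0).round(4),q.min(0).round(4),q.max(0).round(4))
E
```

```text
[462 155   1   1   1] [ 0.6362 -0.2824  0.0717] [ 0.6362 -0.2824  0.0717] [ 0.6362 -0.2824  0.0717]
[442 182  27  15 150] [ 0.5552 -0.2525  0.0777] [ 0.5353 -0.2925  0.0701] [ 0.5697 -0.2286  0.0911]
[469 187  10  14  92] [ 0.5412 -0.3041  0.0804] [ 0.5245 -0.3143  0.0704] [ 0.5549 -0.2934  0.0888]
[439 227  10  14  82] [ 0.4448 -0.2242  0.0816] [ 0.43   -0.2374  0.0734] [ 0.4599 -0.2157  0.0891]
[466 231  10  13  88] [ 0.4357 -0.2902  0.0811] [ 0.4205 -0.2998  0.071 ] [ 0.4494 -0.2791  0.0921]
```

>>> arm_command --pt "30 15 0" --pt "30 20 0" --pt "30 25 0" --pt "20 25 0" --pt "20 25 0" --pt "20 25 0" --pt "10 30 0" --pt "10 30 0" --pt "0 20 0" --pt "0 0 0" --spin '[8, 8, 8, 8, 8, 8, 8, 8, 4, 0]'

```text
time: 1.1
tool_pos: [0.3677, -0.2693, 0.4046]
tool_rot: [-3.141, -0.001, 1.576]
contact_force: [-0.5, -0.3, 0.2]
opening: 0.0917
grip_force: 0.0
```

```bash
python3 - <<'E'
from h import *
c=snap('wrist','w1.png');print(c['fx'],c['cx'],c['cy'],np.round(c['world_from_camera'],3).tolist(),observe()['tool_pos'])
P=pts(c);z=P[...,2]
m=((z>.08)&(z<.095)).astype(np.uint8);n,l,st,_=cv2.connectedComponentsWithStats(m)
for i in range(1,n):
  if st[i,4]>60: q=P[l==i];print(st[i],q.mean(0).round(4),q.min(0).round(4),q.max(0).round(4))
E
```

```text
371.5374790136785 316.3603425949712 246.42567209622712 [[1.0, -0.005, -0.001, 0.367], [0.005, 0.953, 0.302, -0.186], [-0.0, -0.302, 0.953, 0.385], [0.0, 0.0, 0.0, 1.0]] [ 0.36768886 -0.27063628  0.40475408]
[395 169  40  27 599] [ 0.4459 -0.225   0.0849] [ 0.4308 -0.2369  0.08  ] [ 0.4611 -0.2165  0.0888]
[520 186  43  27 618] [ 0.5506 -0.2389  0.0847] [ 0.5348 -0.2508  0.08  ] [ 0.5655 -0.23    0.0887]
[379 244  37  25 548] [ 0.4371 -0.2911  0.0849] [ 0.4212 -0.3003  0.0801] [ 0.4514 -0.2794  0.0889]
[497 259  40  25 564] [ 0.5418 -0.3047  0.0847] [ 0.5256 -0.314   0.08  ] [ 0.5564 -0.2931  0.0891]
```

View pics/w1.png

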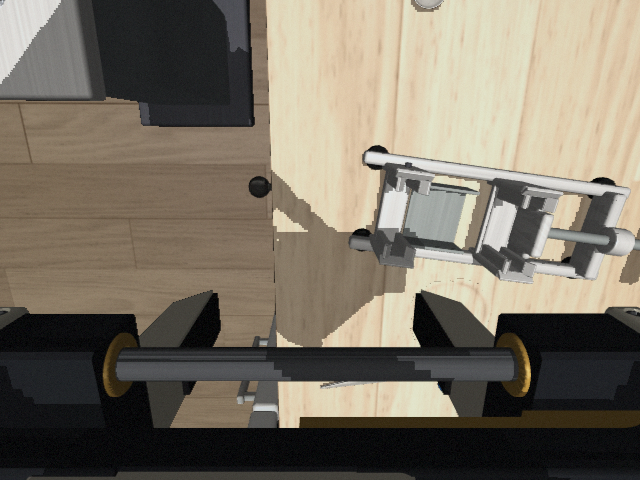

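The wrist view shows the four post tops, front pair at (395,169) and (379,244), ram pair at (520,186) and (497,259). Slots are about 105.6 mm apart (ram ≈ 20 mm) and the cutter yaw ≈ -7.5°. Next I'll go in front of the grids to look at their openings.

>>> arm_command --pt "0 40 0" --pt "0 45 0" --pt "0 45 -20" --pt "0 45 -20" --pt "0 45 -20" --pt "-5 40 -20" --pt "0 30 -20" --pt "0 30 0" --pt "0 0 0" --spin '[0, 0, 2, 2, 2, 2, 1.5, 0, 0]'

```text
time: 2.05
tool_pos: [0.3628, 0.0502, 0.3042]
tool_rot: [-3.14, -0.001, 1.74]
contact_force: [0.4, -0.5, 0.0]
opening: 0.0913
grip_force: 0.0
```

```bash
python3 - <<'E'
from h import *
c=snap('wrist');P=pts(c);z=P[...,2]
s=observe();print(s['tool_pos'],s['tool_rot'],s['time'])
m=((z>.098)&(z<.115)&(P[...,0]>.45)).astype(np.uint8);n,l,st,_=cv2.connectedComponentsWithStats(m)
for i in range(1,n):
  if st[i,4]>60: q=P[l==i];r=cv2.minAreaRect(q[:,:2].astype(np.float32));print(st[i],q.mean(0).round(4),r)
m=(z>.005)&(z<.115)&(P[...,0]>.42)&(P[...,0]<.56)&(P[...,1]>0.02)&(P[...,1]<.36)
v,u=np.where(m);print(u.min(),u.max(),v.min(),v.max())
a=c['img'][max(v.min()-5,0):v.max()+5,max(u.min()-5,0):u.max()+5];k=min(800/a.shape[1],600/a.shape[0])
cv2.imwrite('pics/w2.png',cv2.resize(a,None,fx=k,fy=k,interpolation=cv2.INTER_CUBIC)[:,:,::-1])
E
```

```text
[0.36308429 0.04900756 0.3044998 ] [-3.14135274e+00  2.03434985e-04  1.73965046e+00] 2.1
[630 107  10  39 206] [0.4984 0.156  0.1001] ((0.49785053730010986, 0.1580999791622162), (0.0033207624219357967, 0.01741028018295765), 16.15777587890625)
[ 595  233   45   60 1815] [0.5114 0.0931 0.1058] ((0.5132132172584534, 0.09246338158845901), (0.010702465660870075, 0.02995007485151291), 10.130916595458984)
474 639 0 297
```

View pics/w2.png

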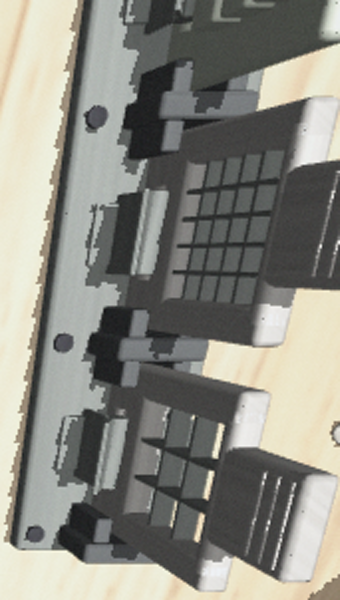

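The crop shows 4 visible rows of small openings at (225,225), the thin grid with 5x5, and 3x3 big openings at (175,470) on the end station. So the thick grid is the end plate, tab at (0.513, 0.092), strip yaw ≈ 9.8°. I'll grasp it now.

>>> arm_command --pt "15 5 30" --pt "30 8 10" --pt "40 11 0" --pt "40 11 0" --pt "25 7.5 0" --pt "0 0 -20" --pt "0 0 -25" --pt "0 0 -25" --pt "0 0 -18.5" --pt "0 0 0" --pt "0 0 0" --spin '[0, 0, 0, 0, 0, 0, 0, 0, 0, 0, 0]' --jaw -0.2 --squeeze 45

```text
time: 3.2
tool_pos: [0.5133, 0.0897, 0.2566]
tool_rot: [3.141, 0.0, 1.736]
contact_force: [-0.3, -0.2, -0.2]
opening: 0.0368
grip_force: 0.0
```

>>> arm_command --pt "0 0 0" --pt "0 0 0" --pt "0 0 0" --pt "0 0 0" --pt "0 0 0" --pt "0 0 0" --spin '[0, 0, 0, 0, 0, 0]' --jaw -1

```text
time: 3.8
tool_pos: [0.513, 0.0912, 0.2567]
tool_rot: [3.14, 0.0, 1.739]
contact_force: [2.1, 0.3, 2.0]
opening: 0.0088
grip_force: 45.0
```

>>> arm_command --pt "0 0 8" --pt "0 0 8" --pt "0 0 10" --pt "0 0 14" --pt "0 0 30" --pt "0 0 35" --pt "0 0 0" --spin '[0, 0, 0, 0, 0, 0, 0]'

```text
time: 4.5
tool_pos: [0.5129, 0.0912, 0.3663]
tool_rot: [3.134, 0.001, 1.739]
contact_force: [0.5, -0.5, -0.5]
opening: 0.0088
grip_force: 45.0
```

>>> arm_command --pt "0 -20 0" --pt "-8 -35 0" --pt "-8 -40 0" --pt "-8 -40 0" --pt "-8 -40 0" --pt "-8 -40 0" --pt "-8 -40 0" --pt "-8 -40 0" --pt "-8 -30 0" --pt "-8 -20 0" --pt "-7.5 -4 0" --pt "0 0 0" --pt "0 0 0" --spin '[0, -1.5, -2, -2, -2, -2, -2, -2, -2, -1.8, 0, 0, 0]'

```text
time: 5.8
tool_pos: [0.433, -0.2569, 0.3612]
tool_rot: [-3.141, -0.001, 1.437]
contact_force: [-0.2, -0.8, -1.4]
opening: 0.0091
grip_force: 45.0
```

```bash
python3 - <<'E'
from h import *
c=snap('wrist','w3.png');P=pts(c);z=P[...,2]
s=observe();print(s['tool_pos'],s['tool_rot'],s['time'],s['contact_force'],s['opening'])
m=((z>.08)&(z<.095)).astype(np.uint8);n,l,st,_=cv2.connectedComponentsWithStats(m)
for i in range(1,n):
  if st[i,4]>60: q=P[l==i];r=cv2.minAreaRect(q[:,:2].astype(np.float32));print(st[i],q.mean(0).round(4),r)
E
```

```text
[ 0.43322635 -0.25681488  0.36126691] [-3.14135598e+00 -5.79171392e-04  1.43788585e+00] 5.85 [-0.15147235  0.00647475  0.00488374] 0.00889972826588167
[307 191  44  27 747] [ 0.4459 -0.2247  0.085 ] ((0.4451758861541748, -0.22608605027198792), (0.017827969044446945, 0.02981269545853138), 80.97282409667969)
[456 191  48  27 786] [ 0.5508 -0.2387  0.0848] ((0.5500147938728333, -0.24026723206043243), (0.017771564424037933, 0.030556993559002876), 82.5018081665039)
[327 275  21  21 211] [ 0.4464 -0.2886  0.0842] ((0.4451237618923187, -0.2879717946052551), (0.014397434890270233, 0.015333597548305988), 75.61439514160156)
[446 275  43  25 753] [ 0.5418 -0.3045  0.0847] ((0.5418521761894226, -0.30318713188171387), (0.0176860261708498, 0.030278926715254784), 82.55441284179688)
```

View pics/w3.png

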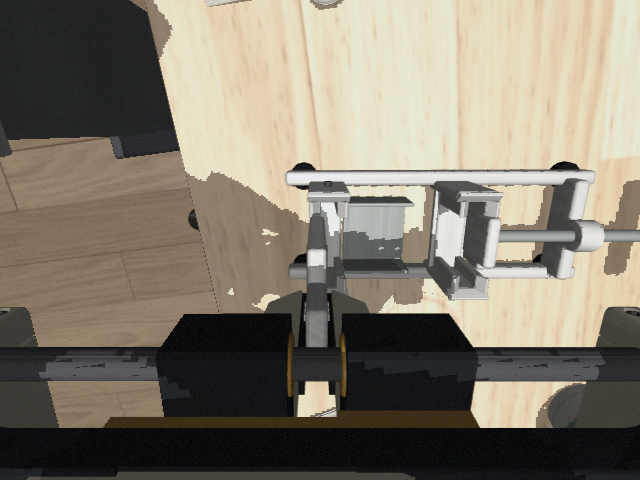

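```bash
python3 - <<'E'
from h import *
c=dict(np.load('wrist.npz'));P=pts(c)
a=np.radians(-7.5);e=np.array([np.cos(a),np.sin(a)]);f=np.array([-e[1],e[0]])
for nm,o in(('front',(.4415,-.2581)),('ram',(.5462,-.2718))):
  d=P[...,:2]-o;x=d@e*1000;y=d@f*1000
  for lo,hi in((24,27),(27,30),(30,33),(33,36),(36,40),(-28,-24),(-32,-28),(-36,-32),(-40,-36)):
    m=(y>lo)&(y<hi)&(abs(x)<26)&(P[...,2]<.095)
    print(nm,lo,hi,[ (int(round(np.median(P[...,2][m&(abs(x-k)<1)])*1000)) if (m&(abs(x-k)<1)).any() else None) for k in range(-20,21,2)])
E
```

```text
front 24 27 [0, 1, None, 86, 87, 84, 83, 81, None, None, None, None, 34, 71, 83, 86, 87, 86, 62, 62, 62]
front 27 30 [1, 0, None, 86, 87, 85, 83, 82, None, None, None, None, None, 80, 83, 85, 87, 85, 61, 59, 54]
front 30 33 [12, 11, 10, 86, 87, 85, 83, 82, None, 80, 79, None, None, 80, 83, 85, 87, 86, None, 2, 0]
front 33 36 [11, 12, 12, 83, 85, 84, 83, 82, 82, 83, 82, 83, 84, 82, 84, 84, 85, 84, None, None, None]
front 36 40 [26, 25, 27, 86, 86, 86, 87, 86, 86, 86, 86, 86, 86, 86, 87, 86, 86, 86, 26, 26, 25]
front -28 -24 [1, 1, None, None, None, None, None, None, None, None, None, 35, 34, 68, 83, 86, 87, 52, 47, 46, 50]
front -32 -28 [1, 7, None, None, None, None, None, None, None, None, None, 35, 35, 69, 84, 86, 87, 60, 31, 61, 61]
front -36 -32 [11, 12, None, None, None, None, None, None, None, None, 76, 62, 60, 69, 83, 85, 86, 40, 0, None, None]
front -40 -36 [21, 21, None, None, None, None, None, None, None, None, None, None, None, None, None, None, 84, 83, 1, None, None]
ram 24 27 [1, 1, 1, 32, 60, 43, 1, 81, None, None, None, None, None, 69, 83, 86, 87, 86, None, None, None]
ram 27 30 [1, 0, 1, 32, 59, 43, 1, None, None, None, None, None, None, 72, 83, 86, 87, 86, None, None, None]
ram 30 33 [1, 1, 1, 32, 63, 85, 83, 82, None, None, None, None, None, 79, 83, 86, 87, None, None, None, None]
ram 33 36 [0, 0, 55, 59, 84, 84, 83, 83, 82, 84, 83, 83, 83, 84, 83, 84, 85, 83, None, None, None]
ram 36 40 [26, 26, 56, 66, 87, 86, 86, 86, 86, 86, 86, 86, 86, 86, 86, 86, 86, 86, None, 26, 26]
ram -28 -24 [1, 1, 1, 32, 60, 32, 1, 1, 35, 35, 35, 35, 35, 61, 83, 86, 87, 52, 60, 62, 61]
ram -32 -28 [1, 1, 1, 33, 59, 85, 2, 1, None, None, 35, 35, 34, 62, 83, 85, 87, 86, None, None, None]
ram -36 -32 [1, 1, 51, 54, 59, 1, 42, 82, 81, 81, 77, 77, 66, 66, 83, 85, 87, 86, None, None, None]
ram -40 -36 [19, 17, 45, 63, 85, 85, 86, 86, 86, 86, 86, 86, 86, 86, 87, 86, 86, 87, None, None, None]
```

```bash
cat >> h.py <<'E'
def held(c,yaw,zlo,zhi,tip=None):
    s=observe();P=pts(c);e=np.array([np.cos(yaw),np.sin(yaw)]);f=np.array([-e[1],e[0]])
    d=P[...,:2]-s['tool_pos'][:2];x=d@e*1000;y=d@f*1000;z=P[...,2]*1000
    m=(abs(x)<22)&(abs(y)<45)&(z>zlo)&(z<zhi);return x[m],y[m],z[m]
E
python3 - <<'E'
from h import *
c=dict(np.load('wrist.npz'))
x,y,z=held(c,np.radians(-7.6),108,200)
for k in range(110,200,6):
    m=abs(z-k)<3
    if m.sum()>5: print(k,m.sum(),'x',np.percentile(x[m],[2,50,98]).round(1),'y',np.percentile(y[m],[2,50,98]).round(1))
E
```

```text
122 36 x [-4.3  0.2  4.2] y [30.  31.7 32. ]
128 82 x [-6.4  5.9  6.2] y [-11.7  13.9  32. ]
134 39 x [-4.7 -0.1  3.5] y [30.2 31.7 32. ]
140 44 x [-4.6 -0.4  3.8] y [30.3 31.7 32.2]
146 40 x [-4.1 -0.7  3.7] y [30.7 31.7 32.1]
152 51 x [-4.4 -0.1  4.1] y [29.8 31.7 32.1]
158 53 x [-4.7 -0.1  3.9] y [30.  31.7 32.2]
164 58 x [-4.6 -0.6  3.9] y [30.3 31.7 32.1]
170 61 x [-4.5 -0.2  3.7] y [30.6 31.7 32. ]
176 72 x [-4.6 -0.2  4. ] y [30.  31.7 32.1]
182 512 x [-6.2 -0.2  6.2] y [10.  24.1 32. ]
188 553 x [-12.4  -0.6  11.8] y [ 9.9 16.1 30.2]
194 470 x [-18.7  -0.6  18. ] y [ 9.8 11.6 16. ]
```

>>> arm_command --pt "4 -1 0" --pt "4 -1 0" --pt "0 0 0" --pt "0 0 -15" --pt "0 0 -12" --pt "0 0 -10" --pt "0 0 0" --spin '[0, 0, 0, 0, 0, 0, 0]'

```text
time: 6.55
tool_pos: [0.4408, -0.2596, 0.3226]
tool_rot: [-3.139, -0.002, 1.437]
contact_force: [0.1, 0.8, -0.9]
opening: 0.0088
grip_force: 45.0
```

>>> arm_command --pt "0 0 -8" --pt "0 0 -8" --pt "0 0 -8" --pt "0 0 -6" --pt "0 0 -5" --pt "0 0 -4" --pt "0 0 0" --spin '[0, 0, 0, 0, 0, 0, 0]'

```text
time: 7.25
tool_pos: [0.441, -0.2598, 0.2847]
tool_rot: [-3.141, -0.0, 1.437]
contact_force: [0.1, -0.3, 0.1]
opening: 0.0088
grip_force: 45.0
```

Smooth, no contact. Now down to the sill in small steps.

>>> arm_command --pt "0 0 -3" --pt "0 0 -2" --pt "0 0 -1.5" --pt "0 0 0" --spin '[0, 0, 0, 0]'

```text
time: 7.65
tool_pos: [0.4411, -0.2599, 0.2788]
tool_rot: [3.141, 0.0, 1.436]
contact_force: [-0.4, -0.1, -0.6]
opening: 0.0088
grip_force: 45.0
```

>>> arm_command --pt "0 0 -1" --pt "0 0 -1" --pt "0 0 0" --spin '[0, 0, 0]'

```text
time: 7.95
tool_pos: [0.4412, -0.2599, 0.2787]
tool_rot: [3.14, 0.001, 1.437]
contact_force: [-3.4, 3.3, 16.6]
opening: 0.0086
grip_force: 45.0
```

>>> arm_command --pt "0 0 1" --pt "0 0 0" --pt "0 0 0" --pt "0 0 0" --pt "0 0 10" --pt "0 0 35" --pt "0 0 37" --spin '[0, 0, 0, 0, 0, 0, 0]' --jaw -0.2

```text
time: 8.65
tool_pos: [0.4409, -0.2598, 0.3605]
tool_rot: [-3.14, -0.001, 1.436]
contact_force: [0.6, -1.2, -0.8]
opening: 0.0365
grip_force: 0.0
```

>>> arm_command --pt "0 20 0" --pt "5 40 0" --pt "5 40 0" --pt "5 40 0" --pt "5 40 0" --pt "5 40 0" --pt "5 40 0" --pt "5 40 0" --pt "5 40 0" --pt "5 40 0" --pt "0 40 0" --pt "0 30 0" --pt "0 15 0" --pt "0 0 0" --pt "0 0 0" --spin '[0, 1.5, 2, 2, 2, 2, 2, 2, 2, 1.8, 0, 0, 0, 0, 0]'

```text
time: 10.15
tool_pos: [0.4861, 0.2044, 0.3598]
tool_rot: [-3.141, 0.001, 1.739]
contact_force: [0.1, -1.2, 0.1]
opening: 0.0363
grip_force: 0.0
```

```bash
python3 - <<'E'
from h import *
c=snap('wrist');P=pts(c);z=P[...,2]
s=observe();print(s['tool_pos'],s['tool_rot'],s['time'],s['contact_force'],s['opening'])
m=((z>.1)&(z<.115)&(P[...,0]<.56)&(P[...,0]>.43)).astype(np.uint8);n,l,st,_=cv2.connectedComponentsWithStats(m)
for i in range(1,n):
  if st[i,4]>60: q=P[l==i];r=cv2.minAreaRect(q[:,:2].astype(np.float32));print(st[i],q.mean(0).round(4),r)
c=snap('top');P=pts(c);z=P[...,2]
m=np.zeros(z.shape,np.uint8);k=np.s_[115:260,425:490];m[k]=(z[k]>.12)&(z[k]<.145);n,l,st,_=cv2.connectedComponentsWithStats(m)
for i in range(1,n):
  q=P[l==i];print('top grid tab',st[i],q.mean(0).round(4))
cv2.imwrite('pics/t2.png',cv2.resize(c['img'][110:260,200:500],(800,400),interpolation=cv2.INTER_CUBIC)[:,:,::-1])
E
```

```text
[0.48618901 0.20401523 0.35984709] [-3.14146912e+00  5.60306432e-04  1.73762218e+00] 10.2 [ 0.47212827  0.34748952 -0.40459658] 0.03608257246640239
[323  57  18  56 935] [0.4767 0.3111 0.1079] ((0.4769657254219055, 0.31099435687065125), (0.009897924959659576, 0.02968703769147396), 9.794303894042969)
[322 186  17  47 732] [0.4888 0.239  0.1079] ((0.48919063806533813, 0.23848780989646912), (0.010260462760925293, 0.029377883300185204), 9.69545841217041)
[322 290  15  44 610] [0.5013 0.1672 0.1077] ((0.5017132759094238, 0.16572731733322144), (0.009982633404433727, 0.029754824936389923), 9.866501808166504)
top grid tab [455 230  15   6  63] [ 0.4404 -0.2576  0.1278]
```

View pics/t2.png

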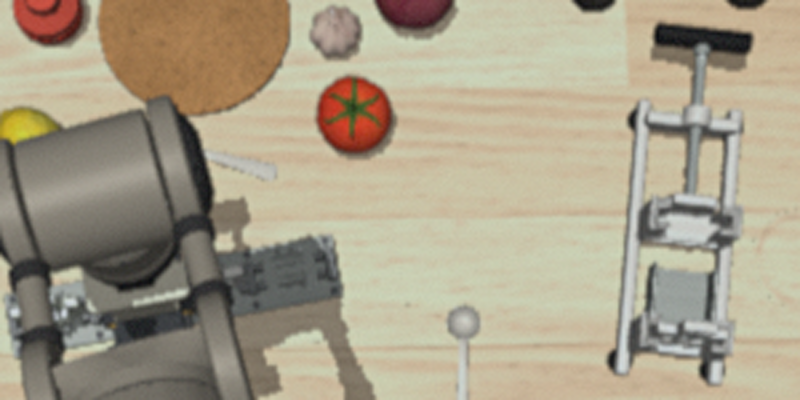

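The grid is home, with its tab at crop (690,330), i.e. (0.4404,-0.2576), z≈0.13, and the cutter is otherwise unchanged. Now the thick pusher, tab at (0.489,0.2385), the 3-stud station confirmed earlier.

>>> arm_command --pt "1.5 17 0" --pt "1.5 17 0" --pt "0 0 -20" --pt "0 0 -30" --pt "0 0 -30" --pt "0 0 -23" --pt "0 0 0" --pt "0 0 0" --spin '[0, 0, 0, 0, 0, 0, 0, 0]'

```text
time: 11.05
tool_pos: [0.4895, 0.239, 0.2571]
tool_rot: [-3.142, 0.0, 1.738]
contact_force: [-0.2, -0.6, 0.4]
opening: 0.0367
grip_force: 0.0
```

>>> arm_command --pt "0 0 0" --pt "0 0 0" --pt "0 0 0" --pt "0 0 0" --pt "0 0 0" --spin '[0, 0, 0, 0, 0]' --jaw -1

```text
time: 11.55
tool_pos: [0.4892, 0.2391, 0.2573]
tool_rot: [3.141, -0.0, 1.738]
contact_force: [-0.9, -0.4, 4.0]
opening: 0.0085
grip_force: 45.0
```

>>> arm_command --pt "0 0 8" --pt "0 0 8" --pt "0 0 10" --pt "0 0 14" --pt "0 0 30" --pt "0 0 35" --pt "0 0 0" --spin '[0, 0, 0, 0, 0, 0, 0]'

```text
time: 12.25
tool_pos: [0.4899, 0.2394, 0.3675]
tool_rot: [3.132, -0.001, 1.739]
contact_force: [0.4, -0.6, -0.8]
opening: 0.0087
grip_force: 45.0
```

>>> arm_command --pt "0 -20 0" --pt "4 -35 0" --pt "5 -40 0" --pt "5 -40 0" --pt "5 -40 0" --pt "5 -40 0" --pt "5 -40 0" --pt "5 -40 0" --pt "5 -40 0" --pt "5 -40 0" --pt "5 -40 0" --pt "5 -40 0" --pt "2.5 -33 0" --pt "0 -23 0" --pt "0 0 0" --pt "0 0 0" --spin '[0, -1.5, -2, -2, -2, -2, -2, -2, -2, -1.8, 0, 0, 0, 0, 0, 0]'

```text
time: 13.85
tool_pos: [0.5453, -0.272, 0.3616]
tool_rot: [-3.141, -0.001, 1.435]
contact_force: [0.5, 0.4, -1.1]
opening: 0.0092
grip_force: 45.0
```

```bash
python3 - <<'E'
from h import *
c=snap('wrist');P=pts(c)
s=observe();print(s['tool_pos'],s['tool_rot'],s['time'])
x,y,z=held(c,np.radians(-7.6),108,200)
for k in range(116,200,12):
    m=abs(z-k)<3
    if m.sum()>5: print(k,m.sum(),'x',np.percentile(x[m],[2,50,98]).round(1),'y',np.percentile(y[m],[2,50,98]).round(1))
z=P[...,2];m=((z>.08)&(z<.095)).astype(np.uint8);n,l,st,_=cv2.connectedComponentsWithStats(m)
for i in range(1,n):
  if st[i,4]>60: q=P[l==i];print(st[i],q.mean(0).round(4))
E
```

```text
[ 0.54545158 -0.2712646   0.36172364] [-3.14122966e+00 -6.56517274e-04  1.43651017e+00] 13.9
128 51 x [-6.5  0.2  6.2] y [11.5 28.9 29.4]
140 43 x [-5.2  0.1  4.1] y [25.6 29.2 29.5]
152 100 x [-12.4  -5.9   3.4] y [15.7 17.3 29.6]
164 128 x [-12.2  -6.    3.8] y [15.9 17.2 29.6]
176 419 x [-12.4  -8.    2.9] y [ 7.6 14.4 29.4]
188 460 x [-12.1   0.1  12. ] y [ 9.2 13.1 27.1]
[296 191  44  27 760] [ 0.5506 -0.2386  0.0849]
[ 144  192   57  109 1802] [ 0.4445 -0.2516  0.0854]
[327 274  11  19 158] [ 0.5524 -0.3012  0.0845]
```

>>> arm_command --pt "1 1.5 0" --pt "0 0 0" --pt "0 0 -15" --pt "0 0 -12" --pt "0 0 -10" --pt "0 0 0" --spin '[0, 0, 0, 0, 0, 0]'

```text
time: 14.5
tool_pos: [0.5463, -0.27, 0.3229]
tool_rot: [-3.139, -0.001, 1.437]
contact_force: [-0.1, -0.7, 0.3]
opening: 0.0087
grip_force: 45.0
```

>>> arm_command --pt "0 0 -8" --pt "0 0 -8" --pt "0 0 -8" --pt "0 0 -6" --pt "0 0 -5" --pt "0 0 -4" --pt "0 0 -3" --pt "0 0 0" --spin '[0, 0, 0, 0, 0, 0, 0, 0]'

```text
time: 15.3
tool_pos: [0.5465, -0.2704, 0.2823]
tool_rot: [-3.141, -0.0, 1.436]
contact_force: [-0.0, -0.1, -0.4]
opening: 0.0087
grip_force: 45.0
```

>>> arm_command --pt "0 0 -2" --pt "0 0 -1" --pt "0 0 -1" --pt "0 0 -1" --pt "0 0 0" --spin '[0, 0, 0, 0, 0]'

```text
time: 15.8
tool_pos: [0.5466, -0.2704, 0.2793]
tool_rot: [3.14, 0.001, 1.437]
contact_force: [-2.9, 1.6, 8.8]
opening: 0.0086
grip_force: 45.0
```

Contact on the sill at the expected height. Release, back off and check.

>>> arm_command --pt "0 0 0" --pt "0 0 0" --pt "0 0 0" --pt "0 0 0" --pt "0 0 10" --pt "0 0 35" --pt "0 0 40" --pt "0 30 40" --pt "0 45 0" --pt "0 45 0" --pt "0 45 0" --pt "0 30 0" --pt "0 0 0" --pt "0 0 0" --spin '[0, 0, 0, 0, 0, 0, 0, 0, 0, 0, 0, 0, 0, 0]' --jaw -0.2

```text
time: 17.2
tool_pos: [0.5466, -0.075, 0.4035]
tool_rot: [3.14, 0.001, 1.438]
contact_force: [0.0, -0.8, -1.1]
opening: 0.0366
grip_force: 0.0
```

```bash
python3 - <<'E'
from h import *
s=observe();print(s['tool_pos'],s['time'],s['contact_force'],s['opening'])
c=snap('top');P=pts(c);z=P[...,2]
def tabs(k,lo,hi,nm):
  m=np.zeros(z.shape,np.uint8);m[k]=(z[k]>lo)&(z[k]<hi);n,l,st,_=cv2.connectedComponentsWithStats(m)
  for i in range(1,n):
    if st[i,4]>8: q=P[l==i];print(nm,st[i],q.mean(0).round(4))
tabs(np.s_[115:260,425:490],.118,.145,'cutter');tabs(np.s_[115:260,425:490],.07,.095,'posts/shoulders');tabs(np.s_[195:250,195:335],.098,.115,'strip')
a=cv2.resize(c['img'][110:260,420:500],(320,600),interpolation=cv2.INTER_CUBIC)
b=cv2.resize(c['img'][180:260,190:340],(480,256),interpolation=cv2.INTER_CUBIC)
s=snap('side')['img'];e=cv2.resize(s[170:260,300:425],(480,344),interpolation=cv2.INTER_CUBIC)
im=np.hstack([a,np.vstack([b,e])]);cv2.imwrite('pics/end.png',im[:,:,::-1])
E
```

```text
[ 0.54662138 -0.07500333  0.40349852] 17.2 [ 0.01529398 -0.84654031 -1.09593772] 0.03661383643594192
cutter [458 185  14   6  66] [ 0.5446 -0.27    0.1274]
cutter [455 230  15   6  64] [ 0.4403 -0.2579  0.1272]
posts/shoulders [442 182  37  18 290] [ 0.5446 -0.2676  0.0822]
posts/shoulders [439 227  24  14 108] [ 0.4438 -0.2287  0.0813]
posts/shoulders [464 231  12  13  76] [ 0.434  -0.29    0.0814]
strip [271 209  13   6  59] [0.5005 0.1644 0.106 ]
strip [208 221  13   6  58] [0.4757 0.3106 0.1053]
```

View pics/end.png

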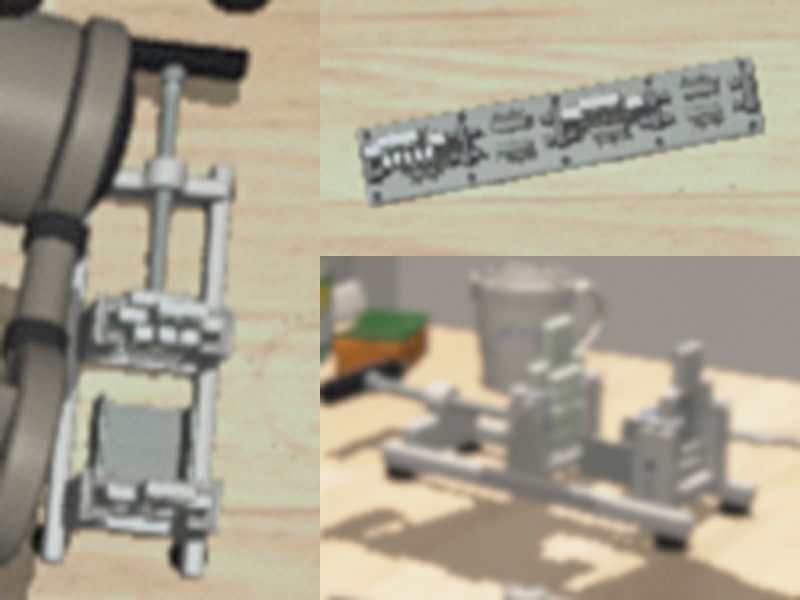

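Both plates are home at equal tab heights. The pusher's three stud columns at (165,333) face the grid, and the thin plates haven't moved in the strip. Handing in.

```bash
python3 -c "
from cell import *
print(hand_in())"
```

```text
the job is handed in; nothing more can be done
None
```

I seated the thick grid in the front slot and the thick pusher in the ram's slot with its studs facing the grid, left both thin plates clipped in the strip, and handed the job in at about 17 s; no verdict came back.

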